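# Tip a cast housing onto its machined foot and square it up in the stop

### The job

The blue cast housing is standing on its end. Push it over, without picking it up, so that it lies on its bright machined foot with its former top end towards the end bar of the aluminium stop; then slide it along the table until that end touches the end bar and the right side of the foot touches the side bar, square in the corner. Leave it there, and leave the jar and the steel cup where they are.

Things in the scene. Friction and masses are not known exactly. Their poses are not given: they have to be found in the camera images.
- casting: Cast gearbox housing, about 0.55 kg, standing on end, 130 mm tall. Origin on the table, mid lower end of its blue box; z runs up its length, +x out of the bare-metal foot, -x out of the grey cover. Blue box 50 (x) x 72 (y) x 130 mm on the z axis; foot plate x 25 to 37, y -48 to 48, z 0 to 130 mm; cover x -25 to -33, y -30 to 30, z 9 to 121 mm. Foot turned up to 17 deg from the stop's x
- casting_center (a point): Middle of the housing's blue box: casting frame (0, 0, 65) mm, same axes. Pushed near the top of the cover, the housing tips over the foot's lower edge and falls on the foot by itself once leaned about 30 degrees; pushed low it only slides. Lying on the foot, x points straight down, z is level the way it was tipped, it is 70 mm high
- top_left (a point): corner of the foot's underside at the end that is at the top at the start, casting frame (37, 48, 130) mm; once the housing lies on its foot it is on the table, leading end, left
- top_right (a point): corner of the foot's underside, casting frame (37, -48, 130) mm; once lying: leading end, right. This is the corner that goes into the corner of the stop
- low_right (a point): corner of the foot's underside, casting frame (37, -48, 0) mm; once lying: trailing end, right
- stop_square: Right-angled stop, two aluminium bars 16 mm thick, 24 mm high, fixed. Origin on the table at the inner corner; x roughly away from the robot, y to the left. End bar's inner face: plane x = 0, 190 mm long to +y; side bar's: plane y = 0, 100 mm long to -x. The housing belongs at x < 0, y > 0; it first stands some 0.22 m off in -x and 0.13 m in +y
- jar: amber screw-cap jar with a black cap, 58 mm across, 90 mm tall, loose, not to be disturbed; origin under its centre
- cup: small steel cup, 59 mm across, 42 mm tall, loose, not to be disturbed; origin under its centre
There are look-alikes about, which are no part of the job. There is more than one size of the casting; the one meant has the size given above.

How it is judged:
By the outcome, as a careful person would: the job done as asked, in the order asked, and still so for the second after the job is handed in, with the robot touching nothing.
It also fails if it takes over 67 s, if anything falls off the work surface, if the arm or the gripper's body presses on something with over 40 N, if the wrist force passes 120 N, or if a joint passes its speed limit or range.

### The arm

A 6-joint arm with a two-finger parallel gripper is mounted at the origin on a cart in front of the work surface, level with it; the furniture and walls round the work are solid. World frame = base frame: x ahead of the robot, y to its left, z up, the work surface at z = 0. Lengths are in m, angles in rad, forces in N, time in s.
With the tool pointing down it reaches from about 0.225 to 0.725 m from the base axis. Payload 3.1 kg.
Tool frame: the origin (TCP) lies on the centre line of the jaws, within the pads' length; the fingertips stand 8 mm ahead of it and the grasp point (between the pads) lies 11 mm behind it; z points along the fingers, y is the line along which they close (so a half turn about z gives the same grasp; the last joint's range is limited). The gripper opens to 85 mm and grips with 20 to 120 N. Pads are 22 mm wide; open, the fingers measure 114 mm over their backs; the gripper's body (76 mm by 85 mm) begins 54 mm behind the grasp point. The pads swing forward as they close: fully open they stand 13 mm farther back than shut.
Start: joints at [1.175, 0.048, 0.099, 1.622, 0, 1.443], TCP at [0.139, 0.506, 0.239] pointing down, gripper open.
Joint ranges: [-2.91, 2.91], [-0.99, 1.94], [-1.21, 1.42], [-2.12, 2.29], [-1.49, 1.47], [-3.14, 3.14]. Speed limits (rad/s): [2.79, 2.79, 3.14, 3.14, 3.14, 3.14].

### API

Orientations are given as a rotation vector (axis times angle).
In Python, from bench import r gives the robot as it stands.
- The arm moves only by the tool arm_command, never from a script. Its argument "rows" is a list that holds one entry, the list of rows, each a list of 5 numbers: the shift along the tool's x, y, z in mm, then the turn about the tool's z in rad, then the closure, from -1 (fully open) to 1 (shut). A call has 1 to 5 rows; each row is the pose to reach, as a shift and turn from the pose commanded when the call began, along the tool's axes at that moment; what a row does not reach only later rows make up. A row lasts 1/12 s, in which the tool goes at most 41.7 mm and 7.16 degrees, less where a joint would pass 70% of its speed; a pose out of reach is approached as far as the arm can. A call with a gripper value outside its range is refused whole. The fingers move at their own pace and stop on an object; "force" is the grip in N (left out, the last holds). Time passes only in rows, so rows that repeat a pose let the fingers close. It gives the time, the measured TCP pose, the force, the opening and the grip force at its end, in the units of the state.
- r.observe(): the state, without advancing time (a new reading comes with each control period).
- r.get_image(name): name is "side" or "top"; returns a dict with "image" (420x560x3 uint8, blue, green, red), "camera_matrix" (3x3 intrinsics, pixels), "rvec" (rotation vector, rad) and "tvec" (3), from world to camera coordinates, as OpenCV has them. Camera axes: x right, y down, z forward; pixel columns grow to the right and rows downward; lengths in m; the calibration is good to about 2 mm. A picture is of the moment at which its call begins. There is no depth.
- r.close_job(): hands the job in; it is judged then, once.
The state is a dict: "clock": time; "joints": joint angles; "qd": joint speeds; "tau": joint torques, N m; "ee_pos": TCP position; "eef_rot": TCP orientation; "wrist_force": force on the tool from outside, world axes, zero at the start; "moment": the same for the moment, N m; "finger_gap": finger opening in m; "grip_force": force on a finger pad.
Only numpy, scipy, OpenCV 4.12 (cv2) and the standard library are available. Lean on these libraries where they do the work, as an engineer would, in place of code of your own. Each camera call takes 0.05 s, during which the arm holds its last target. There are 200 camera calls.

## Working session

There is one attempt and no reset: what is moved stays moved. The work goes in short steps, Python scripts to look and compute and a tool call to move; the robot and the scene stay as the last step left them, time stands still between calls to the robot, and variables do not carry over. Pictures are saved under pics/ and viewed, at most 12 in all, crops included, and the job is handed in when it is done.

Besides the shell and the picture viewer there is one more tool, called as a command line: name --argument value ..., lists and objects as JSON in quotes. arm_command: Moves the arm, as the interface text tells. Its arguments: {"type":"object","properties":{"rows":{"type":"array","items":{"type":"array","items":{"type":"array","items":{"type":"number"}}}},"force":{"type":"number"}},"required":["rows"]}

```bash
mkdir -p pics; ls; cat > h.py <<'E'
import numpy as np, cv2
from bench import r
def cam(n):
    d=r.get_image(n); d['R']=cv2.Rodrigues(np.array(d['rvec'],float))[0]; d['t']=np.array(d['tvec'],float).reshape(3); d['K']=np.array(d['camera_matrix'],float); return d
def ray(d,u,v):
    k=np.linalg.inv(d['K'])@[u,v,1]; return -d['R'].T@d['t'], d['R'].T@k
def onz(d,u,v,z):
    c,k=ray(d,u,v); return c+k*(z-c[2])/k[2]
def px(d,P):
    q=d['K']@(d['R']@np.array(P,float)+d['t']); return q[:2]/q[2]
E
python3 - <<'E'
from h import *
for n in('side','top'):
    d=cam(n); cv2.imwrite(f'pics/{n}0.png',d['image']); print(n,-d['R'].T@d['t'],d['R'][2])
o=r.observe(); print(o)
E
```

```text
pics
side [0.27242698 0.90566151 0.4758426 ] [ 0.31372364 -0.83545552 -0.45121121]
top [0.36572801 0.22330471 0.91770003] [ 0.20900621 -0.03116461 -0.9774176 ]
{'clock': 0.1, 'joints': array([1.17523810e+00, 4.86965822e-02, 9.77271637e-02, 1.62198977e+00,
       1.02163574e-05, 1.44302479e+00]), 'qd': array([-0.00070992,  0.00075764,  0.00372289, -0.00107887, -0.00041189,
        0.0006534 ]), 'tau': array([ 2.40534711e-03, -3.39852154e+01,  3.20935678e+01,  1.58611400e-02,
       -1.41861542e-04, -3.55937146e-06]), 'ee_pos': array([0.13869911, 0.5057885 , 0.23821013]), 'eef_rot': array([-0.41930643, -3.11290838,  0.00327702]), 'wrist_force': array([-0.20277236,  0.16213517, -0.97604548]), 'moment': array([-0.0218639 ,  0.00216142, -0.00924226]), 'grip_force': 0.0, 'finger_gap': 0.08541179921496478}
```

View pics/side0.png

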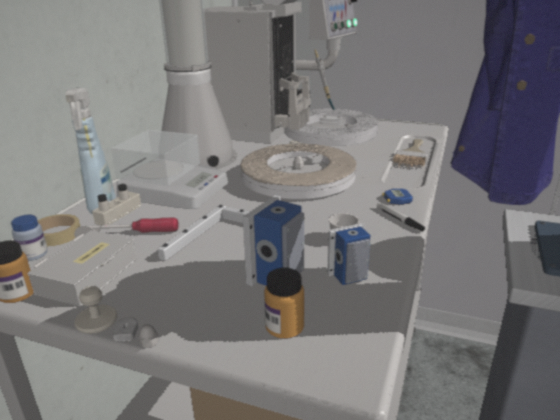

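View pics/top0.png

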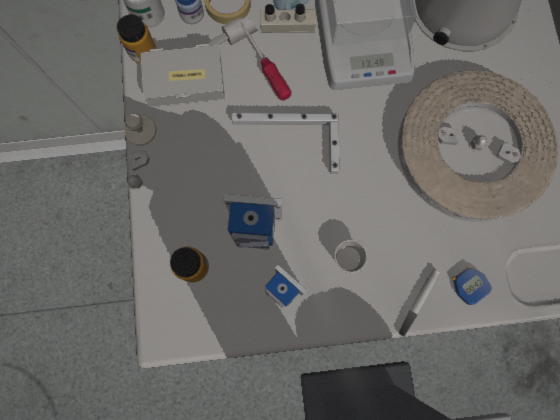

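The side view shows a large housing at (275,245), a small one at (350,255), the jar at (284,303), the cup at (343,228) and the stop at (200,230). In the top view the large housing is at (252,222) with its foot edge at row ~200, and the small one is at (284,288). The stop's corner is at (332,124), the jar at (188,265) and the cup at (350,256). Candidates for the housing are those two. I'll check sizes and take a crop.

```bash
python3 - <<'E'
from h import *
d=cam('top'); s=cam('side')
np.set_printoptions(precision=3,suppress=True)
for nm,u,v,z in [('corner',332,124,.024),('endbar far',233,124,.024),('sidebar end',331,172,.024),('jar',188,262,.09),('cup',350,256,.042),('edgeL',228,196,.13),('edgeR',281,200,.13),('small',283,288,.09)]:
    print(nm,onz(d,u,v,z))
for n,P in [('o',(0,0,0)),('tcp',(.139,.506,.239)),('x',(.5,0,0)),('y',(.3,.3,0))]: print(n,px(d,P),px(s,P))
a=cv2.resize(d['image'][95:305,160:380],None,fx=2.7,fy=2.7,interpolation=cv2.INTER_CUBIC)
cv2.imwrite('pics/c1.png',a)
b=cv2.resize(s['image'][185:345,155:385],None,fx=3.4,fy=3.4,interpolation=cv2.INTER_CUBIC)
cv2.imwrite('pics/c2.png',b)
E
```

```text
corner [0.711 0.08  0.024]
endbar far [0.733 0.27  0.024]
sidebar end [0.616 0.096 0.024]
jar [0.47  0.365 0.09 ]
cup [0.453 0.086 0.042]
edgeL [0.565 0.284 0.13 ]
edgeR [0.549 0.199 0.13 ]
small [0.409 0.212 0.09 ]
o [436.331 520.62 ] [595.528 255.508]
tcp [ 72.178 529.582] [604.676 285.933]
x [388.19  228.765] [331.679 215.746]
y [240.607 357.577] [408.165 320.508]
```

View pics/c1.png

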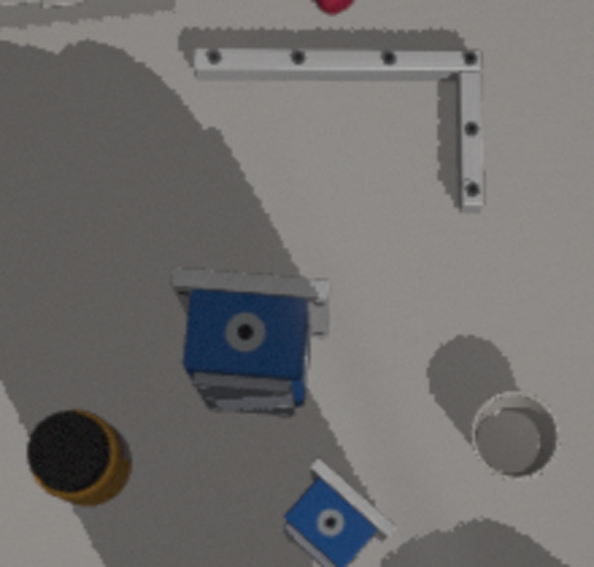

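View pics/c2.png

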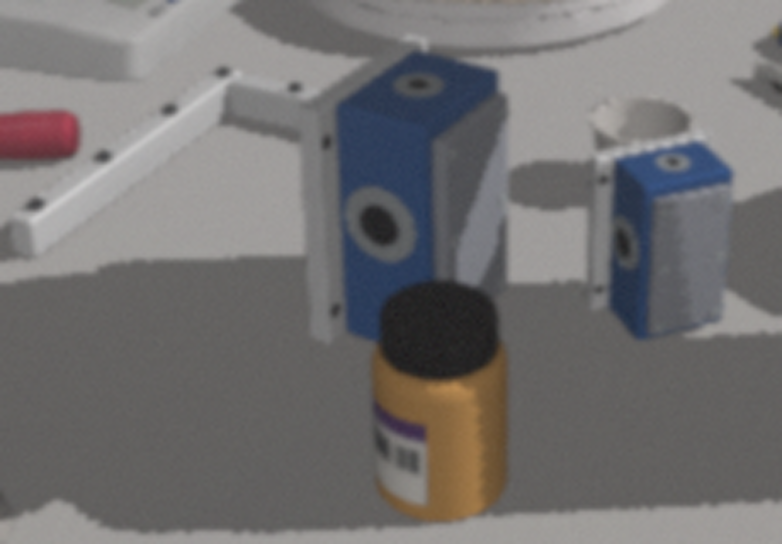

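```bash
python3 - <<'E'
from h import *
np.set_printoptions(precision=4,suppress=True)
d=cam('top'); s=cam('side')
f=lambda c,z:onz(d,(c[0]+.5)/2.7-.5+160,(c[1]+.5)/2.7-.5+95,z)
H=[f(c,.024) for c in[(213,57),(298,57.5),(389,58),(470,58),(471,128),(473,189)]]
print(np.array(H))
e=H[3]-H[0]; print('y ang',np.degrees(np.arctan2(-e[0],e[1])), 'end',np.degrees(np.arctan2(e[0],-e[1])))
g=H[3]-H[5]; print('stop x ang',np.degrees(np.arctan2(g[1],g[0])),'y-axis implies',np.degrees(np.arctan2(-e[1],-e[0]))-90, np.linalg.norm(e),np.linalg.norm(g))
F=[f(c,.13) for c in[(175,268),(328,280),(188,290),(310,298),(302,378),(185,370)]]
print(np.array(F)); w=F[0]-F[1]; print(np.linalg.norm(w),'foot dir',np.degrees(np.arctan2(w[1],w[0]))-90)
# check in side view
for P in F: print(px(s,P))
fs=lambda c:((c[0]+.5)/3.4-.5+155,(c[1]+.5)/3.4-.5+185)
print('side topleft',fs((303,103)),'bot',fs((318,341)),onz(s,*fs((318,341)),0), onz(s,*fs((303,103)),.13),onz(s,*fs((420,40)),.13))
E
```

```text
[[0.7485 0.2575 0.024 ]
 [0.7412 0.1972 0.024 ]
 [0.7334 0.1325 0.024 ]
 [0.7268 0.0748 0.024 ]
 [0.6744 0.0814 0.024 ]
 [0.6296 0.0863 0.024 ]]
y ang 173.22051826355818 end -6.779481736441847
stop x ang -6.733280218178565 y-axis implies -6.779481736441852 0.18397358805941957 0.09787148353508249
[[0.5694 0.2899 0.13  ]
 [0.5513 0.1982 0.13  ]
 [0.5549 0.2833 0.13  ]
 [0.5414 0.2104 0.13  ]
 [0.4932 0.2207 0.13  ]
 [0.5061 0.2897 0.13  ]]
0.09342275142306197 foot dir -11.220499289045321
[244.131  215.1441]
[275.5485 193.9205]
[254.2342 214.7068]
[278.4087 197.4867]
[303.4355 203.8853]
[281.6212 221.0822]
side topleft (243.76470588235293, 214.94117647058823) bot (248.1764705882353, 284.94117647058823) [0.5667 0.2949 0.    ] [0.5703 0.2894 0.13  ] [0.5433 0.2064 0.13  ]
```

The crop confirms the large housing: its foot edge measures 93 mm against 96 given, and it agrees across both views at z = 130 mm. The candidates were large at (252,222) and small at (284,288), and I choose the large one. The frame is about (0.524, 0.251) with its foot pointing -11°. The stop corner is at (0.720, 0.084) with its x axis at -6.75°. Now I approach behind the cover.

arm_command --rows '[[[-37,-15,0,0,1],[-75,-30,0,0,1],[-112,-45,0,0,1],[-150,-60,0,0,1],[-187,-74,0,0,1]]]'

```text
clock: 0.72
ee_pos: [0.3008, 0.3841, 0.2394]
eef_rot: [0.418, 3.113, 0.0]
wrist_force: [0.7, 0.6, 0.1]
finger_gap: 0.0259
grip_force: 0.0
```

arm_command --rows '[[[-37,-15,0,-0.076,1],[-75,-30,0,-0.076,1],[-112,-45,0,-0.076,1],[-150,-60,0,-0.076,1],[-187,-74,0,-0.076,1]]]'

```text
clock: 1.13
ee_pos: [0.4618, 0.2629, 0.2394]
eef_rot: [0.301, 3.127, 0.0]
wrist_force: [0.1, 1.3, -0.0]
finger_gap: -0.0003
grip_force: 0.0
```

```bash
cat >> h.py <<'E'
def st():
    o=r.observe(); R=cv2.Rodrigues(np.array(o['eef_rot'],float))[0]
    np.set_printoptions(precision=4,suppress=True)
    print(o['clock'],o['ee_pos'],'tx',np.degrees(np.arctan2(R[1,0],R[0,0])),'tz',R[:,2],'F',o['wrist_force'],'gap',o['finger_gap'])
    return o,R
def shift(P):  # mm in tool axes to world point P
    o,R=st(); print('shift',R.T@(np.array(P)-o['ee_pos'])*1e3)
E
python3 -c "
from h import *
shift((.460,.2634,.121))"
```

```text
1.1333 [0.4618 0.2629 0.2394] tx 168.98513795156626 tz [ 0.0004  0.0002 -1.    ] F [ 0.1105  1.2831 -0.0064] gap -0.0002608723857394006
shift [  1.9279   0.0829 118.4004]
```

arm_command --rows '[[[2,0,40,0,1],[2,0,80,0,1],[2,0,118,0,1],[2,0,118,0,1],[2,0,118,0,1]]]'

```text
clock: 1.55
ee_pos: [0.4552, 0.2635, 0.1177]
eef_rot: [-0.3, -3.119, 0.007]
wrist_force: [-0.3, 0.0, 0.4]
finger_gap: 0.0001
grip_force: 0.0
```

arm_command --rows '[[[-5,0,0,0,1],[-10,0,0,0,1],[-14,0,0,0,1],[-18,0,0,0,1],[-22,0,0,0,1]]]'

```text
clock: 1.97
ee_pos: [0.4822, 0.2614, 0.1238]
eef_rot: [0.3, 3.123, 0.003]
wrist_force: [-0.6, 0.6, -0.2]
finger_gap: -0.0003
grip_force: 0.0
```

arm_command --rows '[[[-3,0,-1,0,1],[-6,0,-3,0,1],[-9,0,-4,0,1],[-12,0,-6,0,1],[-15,0,-7,0,1]]]'

```text
clock: 2.38
ee_pos: [0.495, 0.258, 0.1286]
eef_rot: [0.3, 3.127, 0.0]
wrist_force: [-1.6, 1.2, 2.2]
finger_gap: 0.0002
grip_force: 1.2
```

```bash
python3 - <<'E'
from h import *
st(); d=cam('side'); t=cam('top')
a=np.hstack([cv2.resize(x,None,fx=2.2,fy=2.2,interpolation=cv2.INTER_CUBIC) for x in (d['image'][150:350,190:370],t['image'][100:300,190:370])])
cv2.imwrite('pics/t1.png',a)
E
```

```text
2.3833 [0.495  0.258  0.1286] tx 169.02251781066758 tz [ 0.      0.0002 -1.    ] F [-1.61    1.1733  2.1888] gap 0.00020067560940949554
```

View pics/t1.png

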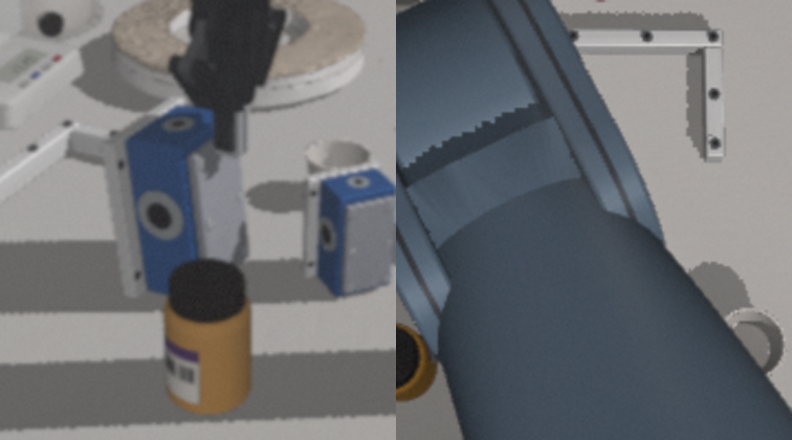

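The side view shows the housing leaning forward on its foot edge, with the fingertip at its cover top (crop (235,140)). I continue pushing.

arm_command --rows '[[[-5,0,-2,0,1],[-10,0,-4,0,1],[-15,0,-6,0,1],[-20,0,-7,0,1],[-25,0,-8,0,1]]]'

```text
clock: 2.9
ee_pos: [0.5203, 0.2528, 0.1366]
eef_rot: [0.301, 3.126, -0.0]
wrist_force: [-0.3, -0.4, 0.8]
finger_gap: 0.0001
grip_force: 0.5
```

arm_command --rows '[[[-5,0,-1,0,1],[-10,0,-2,0,1],[-15,0,-3,0,1],[-20,0,-3,0,1],[-25,0,-3,0,1]]]'

```text
clock: 3.32
ee_pos: [0.5445, 0.2482, 0.1392]
eef_rot: [0.301, 3.127, -0.0]
wrist_force: [0.6, 0.0, -0.0]
finger_gap: -0.0004
grip_force: 0.0
```

arm_command --rows '[[[-5,0,0,0,1],[-10,0,0,0,1],[-13,0,0,0,1],[-13,0,0,0,1],[-13,0,0,0,1]]]'

```text
clock: 3.73
ee_pos: [0.5567, 0.2459, 0.1391]
eef_rot: [-0.301, -3.127, 0.0]
wrist_force: [-0.8, -0.9, -0.4]
finger_gap: 0.0003
grip_force: 0.0
```

```bash
python3 - <<'E'
from h import *
st(); d=cam('side'); t=cam('top')
a=np.hstack([cv2.resize(x,None,fx=2.2,fy=2.2,interpolation=cv2.INTER_CUBIC) for x in (d['image'][150:350,190:370],t['image'][100:300,190:370])])
cv2.imwrite('pics/t2.png',a)
E
```

```text
3.7333 [0.5567 0.2459 0.1391] tx 169.00449523243972 tz [-0.0004 -0.0001 -1.    ] F [-0.8219 -0.8954 -0.3755] gap 0.00033885807281988395
```

View pics/t2.png

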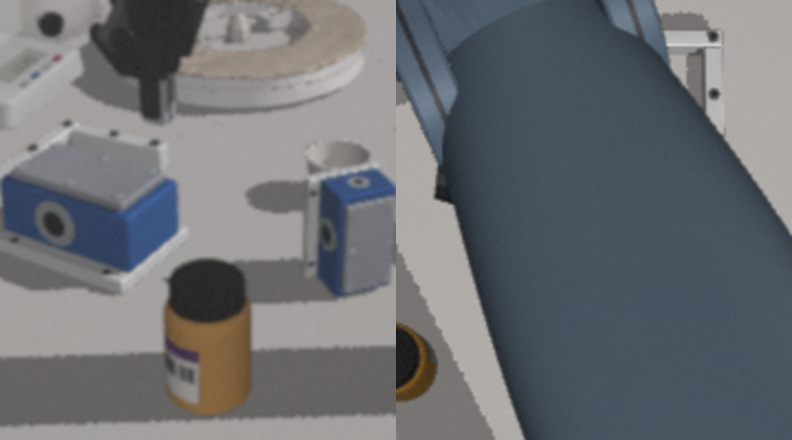

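It has fallen onto its foot, with the trailing foot corners at crop (122,287) and (187,234) in the side view. I measure the pose from that.

```bash
python3 - <<'E'
from h import *
d=cam('side')
f=lambda c,z:onz(d,(c[0]+.5)/2.2-.5+190,(c[1]+.5)/2.2-.5+150,z)
A=f((122,289),0);B=f((187,239),0);print(A,B,np.linalg.norm(A-B))
A2=f((122,280),.012);B2=f((187,231),.012);print(A2,B2,np.linalg.norm(A2-B2))
w=A2-B2;print(np.degrees(np.arctan2(w[1],w[0]))-90)
yaw=np.radians(-6.75);C=np.array([.7198,.0837]);X=np.array([np.cos(yaw),np.sin(yaw)]);Y=np.array([-X[1],X[0]])
m=(A2+B2)[:2]/2
print('trail mid stop xy',(m-C)@X,(m-C)@Y, m)
p=m-.045*X
shift((p[0],p[1],.042))
# boundary of cup/jar for reference
E
```

```text
[0.57618033 0.28616044 0.        ] [0.55446903 0.20138835 0.        ] 0.08750821796491114
[0.57347851 0.29075412 0.012     ] [0.5518316  0.20753707 0.012     ] 0.08598643154648591
-14.580970782153543
trail mid stop xy -0.17550172909575765 0.14582839371812434 [0.56265506 0.24914559]
3.8833 [0.5564 0.246  0.1393] tx 169.02250473121188 tz [-0.0002 -0.     -1.    ] F [-0.6903 -0.8963  0.0858] gap 4.979942701231005e-05
shift [39.3354  0.9925 97.3191]
```

arm_command --rows '[[[35,2,0,-0.074,0.1],[50,2,10,-0.074,0.1],[50,2,45,-0.074,0.1],[50,2,80,-0.074,0.1],[50,2,98,-0.074,0.1]]]'

```text
clock: 4.3
ee_pos: [0.5052, 0.2569, 0.0377]
eef_rot: [-0.183, -3.132, 0.003]
wrist_force: [-0.7, 0.6, -1.2]
finger_gap: 0.0389
grip_force: 0.0
```

arm_command --rows '[[[-4,0,0,0,0.1],[-8,0,0,0,0.1],[-12,0,0,0,0.1],[-16,0,0,0,0.1],[-20,0,0,0,0.1]]]'

```text
clock: 4.72
ee_pos: [0.5304, 0.2556, 0.0439]
eef_rot: [0.185, 3.132, 0.003]
wrist_force: [-0.2, 0.1, 0.4]
finger_gap: 0.0385
grip_force: 0.0
```

arm_command --rows '[[[-5,0,0,0,0.1],[-10,0,0,0,0.1],[-15,0,0,0,0.1],[-20,0,0,0,0.1],[-25,0,0,0,0.1]]]'

```text
clock: 5.13
ee_pos: [0.5525, 0.252, 0.0413]
eef_rot: [-0.185, -3.135, 0.0]
wrist_force: [-6.3, -0.2, 5.1]
finger_gap: 0.0384
grip_force: 3.3
```

```bash
python3 - <<'E'
from h import *
o,R=st(); d=cam('side'); t=cam('top')
yaw=np.radians(-6.75);C=np.array([.7198,.0837]);X=np.array([np.cos(yaw),np.sin(yaw)]);Y=np.array([-X[1],X[0]])
m=o['ee_pos'][:2]-C; print('tcp stop',m@X,m@Y)
a=np.hstack([cv2.resize(x,None,fx=2.2,fy=2.2,interpolation=cv2.INTER_CUBIC) for x in (d['image'][150:350,160:340],t['image'][100:300,190:370])])
cv2.imwrite('pics/t3.png',a)
E
```

```text
5.1333 [0.5525 0.252  0.0413] tx 173.2369896737575 tz [-0.0015  0.0001 -1.    ] F [-6.2562 -0.1758  5.0675] gap 0.038447291731932905
tcp stop -0.18587692959549348 0.1474696052596964
```

View pics/t3.png

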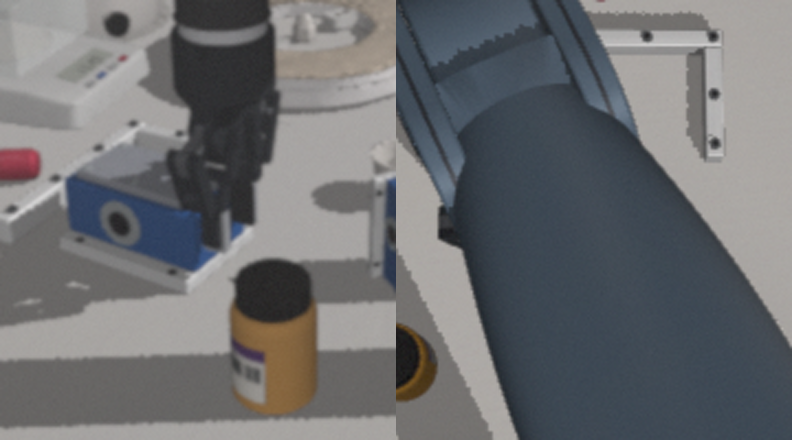

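The fingers are square on the trailing end. Pushing on towards the end bar.

arm_command --rows '[[[-4,0,0,0,0.1],[-8,0,0,0,0.1],[-12,0,0,0,0.1],[-16,0,0,0,0.1],[-20,0,0,0,0.1]]]'

```text
clock: 5.65
ee_pos: [0.5702, 0.2497, 0.041]
eef_rot: [-0.184, -3.131, 0.001]
wrist_force: [-6.3, 0.6, 3.7]
finger_gap: 0.0381
grip_force: 3.0
```

arm_command --rows '[[[-4,0,0,0,0.1],[-8,0,0,0,0.1],[-12,0,0,0,0.1],[-14,0,0,0,0.1],[-16,0,0,0,0.1]]]'

```text
clock: 6.07
ee_pos: [0.5865, 0.2481, 0.0411]
eef_rot: [-0.184, -3.132, 0.0]
wrist_force: [-5.7, 1.1, 3.2]
finger_gap: 0.0383
grip_force: 2.9
```

arm_command --rows '[[[-1,0,0,0,0.1],[-2,0,0,0,0.1],[-3,0,0,0,0.1],[-4,0,0,0,0.1],[-5,0,0,0,0.1]]]'

```text
clock: 6.48
ee_pos: [0.5914, 0.2476, 0.041]
eef_rot: [-0.183, -3.132, 0.0]
wrist_force: [-4.6, 0.5, 2.7]
finger_gap: 0.0384
grip_force: 2.8
```

```bash
cat >> h.py <<'E'
yaw=np.radians(-6.75);C=np.array([.7198,.0837]);X=np.array([np.cos(yaw),np.sin(yaw)]);Y=np.array([-X[1],X[0]])
def sp():
    o,R=st(); m=o['ee_pos'][:2]-C; print('tcp stop',m@X,m@Y,'F',o['wrist_force'][:2]@X,o['wrist_force'][:2]@Y)
E
python3 -c "
from h import *
sp()"
```

```text
6.4833 [0.5914 0.2476 0.041 ] tx 173.2976168010802 tz [-0.004   0.0002 -1.    ] F [-4.6234  0.4918  2.7236] gap 0.03844679076923761
tcp stop -0.14680585745799019 0.14769684783810758 F -4.649150207975526 -0.055050024458286044
```

arm_command --rows '[[[-1,0,0,0,0.1],[-2,0,0,0,0.1],[-3,0,0,0,0.1],[-4,0,0,0,0.1],[-5,0,0,0,0.1]]]'

```text
clock: 6.9
ee_pos: [0.5963, 0.2471, 0.0411]
eef_rot: [-0.183, -3.132, -0.0]
wrist_force: [-5.7, 0.5, 2.2]
finger_gap: 0.0386
grip_force: 2.8
```

arm_command --rows '[[[0,0,0,0,0.1],[-1,0,0,0,0.1],[-1,0,0,0,0.1],[-2,0,0,0,0.1],[-2,0,0,0,0.1]]]'

```text
clock: 7.32
ee_pos: [0.5972, 0.247, 0.041]
eef_rot: [-0.183, -3.13, -0.0]
wrist_force: [-7.8, 1.8, 4.4]
finger_gap: 0.0383
grip_force: 4.2
```

```bash
python3 -c "
from h import *
sp()"
```

```text
7.3167 [0.5972 0.247  0.041 ] tx 173.313741482936 tz [-0.0063  0.0006 -1.    ] F [-7.7966  1.7573  4.3816] gap 0.03833019293689088
tcp stop -0.14095996392444912 0.14778873672375994 F -7.949137838367899 0.828762699146784
```

End-bar contact is at TCP x = -0.141, exactly where expected. I now lift off and measure the lateral position.

arm_command --rows '[[[30,0,0,0,0],[35,0,-30,0,-1],[35,0,-65,0,-1],[35,0,-80,0,-1],[35,0,-80,0,-1]]]'

```text
clock: 7.73
ee_pos: [0.569, 0.2516, 0.127]
eef_rot: [0.184, 3.126, 0.005]
wrist_force: [1.1, 0.2, 1.0]
finger_gap: 0.0852
grip_force: 0.0
```

```bash
python3 - <<'E'
from h import *
sp(); d=cam('side')
cv2.imwrite('pics/t4.png',cv2.resize(d['image'][190:300,150:300],None,fx=5,fy=5,interpolation=cv2.INTER_CUBIC))
E
```

```text
7.7333 [0.569  0.2516 0.127 ] tx 173.26876279867244 tz [ 0.0107  0.0028 -0.9999] F [1.0707 0.16   0.9741] gap 0.08518633138965519
tcp stop -0.16952880833414455 0.1490264498446434 F 1.0444393808204366 0.28475236161348166
```

View pics/t4.png

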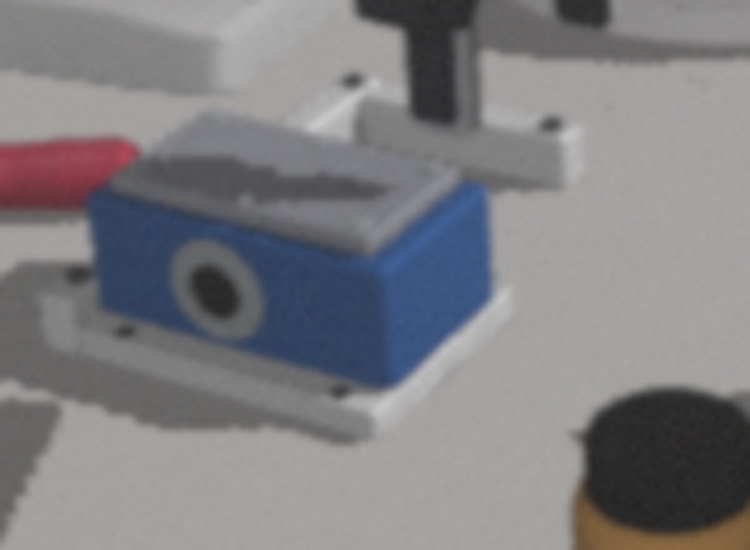

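The housing lies against the end bar. Its box trailing top corners are at crop (380,262) and (490,190), and its foot corners at (368,417) and (508,292).

```bash
python3 - <<'E'
from h import *
d=cam('side')
f=lambda c,z:onz(d,(c[0]+.5)/5-.5+150,(c[1]+.5)/5-.5+190,z)
for n,c,z in[('boxTL',(380,264),.062),('boxTR',(490,188),.062),('boxleadL',(92,196),.062),('footTL',(368,416),.012),('footTR',(508,292),.012),('foot bot',(370,438),0),('side end botInner',(565,188),0),('sideend top',(575,128),.024)]:
    P=f(c,z);m=P[:2]-C;print(n,m@X,m@Y)
c=C-.070*X+.135*Y
for y in(.13,.135,.14): 
    p=C-.070*X+y*Y; shift((*p,.11))
E
```

```text
boxTL -0.1258231070461321 0.175560468212387
boxTR -0.13186617760588956 0.11225931014887003
boxleadL -0.005123043343449014 0.1796084412187918
footTL -0.12894351471421878 0.194009022606815
footTR -0.13047052374887053 0.10124134413737204
foot bot -0.1264725409169285 0.1904835186003239
side end botInner -0.09874710919539754 0.0011957554486981506
sideend top -0.09939571013891751 -0.007722056190387967
7.8333 [0.5669 0.2509 0.1226] tx 173.25753889544657 tz [ 0.0037  0.0008 -1.    ] F [-0.0709 -0.1826 -1.0563] gap 0.08535218563291695
shift [-101.463   -18.0855   12.974 ]
7.8333 [0.5669 0.2509 0.1226] tx 173.25753889544657 tz [ 0.0037  0.0008 -1.    ] F [-0.0709 -0.1826 -1.0563] gap 0.08535218563291695
shift [-101.4636  -13.0855   12.9801]
7.8333 [0.5669 0.2509 0.1226] tx 173.25753889544657 tz [ 0.0037  0.0008 -1.    ] F [-0.0709 -0.1826 -1.0563] gap 0.08535218563291695
shift [-101.4643   -8.0855   12.9863]
```

arm_command --rows '[[[-25,-1,0,0,-1],[-50,-2,0,0,-1],[-75,-3,0,0,-1],[-101,-3,0,0,-1],[-101,-3,0,0,-1]]]'

```text
clock: 8.25
ee_pos: [0.6687, 0.2337, 0.1162]
eef_rot: [-0.189, -3.134, 0.003]
wrist_force: [0.2, -0.5, -0.4]
finger_gap: 0.0855
grip_force: 0.0
```

arm_command --rows '[[[0,0,20,0,-1],[0,0,40,0,-1],[0,0,55,0,-1],[0,0,68,0,-1],[0,0,78,0,-1]]]'

```text
clock: 8.67
ee_pos: [0.6638, 0.2353, 0.0399]
eef_rot: [-0.185, -3.132, 0.002]
wrist_force: [-0.5, 0.2, -0.5]
finger_gap: 0.0852
grip_force: 0.0
```

arm_command --rows '[[[0,-4,0,0,-1],[0,-8,0,0,-1],[0,-12,0,0,-1],[0,-16,0,0,-1],[0,-20,0,0,-1]]]'

```text
clock: 9.08
ee_pos: [0.6629, 0.2178, 0.0449]
eef_rot: [0.182, 3.136, 0.007]
wrist_force: [-2.4, 5.7, -0.9]
finger_gap: 0.0856
grip_force: 2.3
```

```bash
python3 -c "
from h import *
sp()"
```

```text
9.0833 [0.6629 0.2178 0.0449] tx 173.34571161028296 tz [ 0.0005  0.0045 -1.    ] F [-2.4292  5.7106 -0.9013] gap 0.08560828306861855
tcp stop -0.07226592255735295 0.1264350496271368 F -3.0835417921394535 5.3855252901100625
```

arm_command --rows '[[[0,-5,0,0,-1],[0,-10,0,0,-1],[0,-15,0,0,-1],[0,-20,0,0,-1],[0,-25,0,0,-1]]]'

```text
clock: 9.5
ee_pos: [0.6599, 0.1929, 0.0449]
eef_rot: [0.182, 3.136, 0.007]
wrist_force: [-1.9, 5.2, -0.9]
finger_gap: 0.0855
grip_force: 2.3
```

arm_command --rows '[[[0,-5,0,0,-1],[0,-10,0,0,-1],[0,-15,0,0,-1],[0,-20,0,0,-1],[0,-25,0,0,-1]]]'

```text
clock: 9.92
ee_pos: [0.6569, 0.168, 0.0448]
eef_rot: [0.182, 3.136, 0.007]
wrist_force: [-2.7, 5.7, -0.3]
finger_gap: 0.0855
grip_force: 2.3
```

arm_command --rows '[[[0,-5,0,0,-1],[0,-9,0,0,-1],[0,-12,0,0,-1],[0,-15,0,0,-1],[0,-18,0,0,-1]]]'

```text
clock: 10.33
ee_pos: [0.6548, 0.1501, 0.0447]
eef_rot: [0.182, 3.136, 0.007]
wrist_force: [-1.8, 4.3, -0.7]
finger_gap: 0.0856
grip_force: 2.3
```

```bash
python3 - <<'E'
from h import *
sp(); d=cam('side');t=cam('top')
a=cv2.resize(d['image'][170:280,150:310],None,fx=2.5,fy=2.5,interpolation=cv2.INTER_CUBIC)
b=cv2.resize(t['image'][100:210,230:390],None,fx=2.5,fy=2.5,interpolation=cv2.INTER_CUBIC)
cv2.imwrite('pics/t5.png',np.hstack([a,b]))
E
```

```text
10.3333 [0.6548 0.1501 0.0447] tx 173.33934412059304 tz [ 0.0003  0.0042 -1.    ] F [-1.8437  4.3347 -0.7476] gap 0.08556933455995391
tcp stop -0.07236700933738514 0.05829493965966916 F -2.34043869176723 4.087953497767863
```

View pics/t5.png

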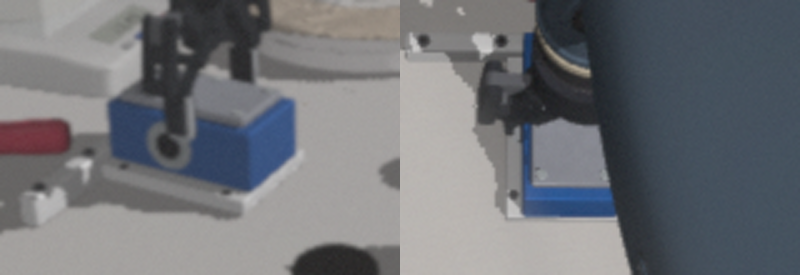

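The housing slides square along the end bar, with the left finger at side crop (180,120) pushing the box. About 17 mm remain.

arm_command --rows '[[[0,-3,0,0,-1],[0,-6,0,0,-1],[0,-9,0,0,-1],[0,-12,0,0,-1],[0,-14,0,0,-1]]]'

```text
clock: 10.85
ee_pos: [0.6534, 0.1347, 0.0436]
eef_rot: [-0.185, -3.136, -0.002]
wrist_force: [-1.6, 9.1, 1.4]
finger_gap: 0.0854
grip_force: 5.2
```

arm_command --rows '[[[0,-1,0,0,-1],[0,-2,0,0,-1],[0,-3,0,0,-1],[0,-3,0,0,-1],[0,-3,0,0,-1]]]'

```text
clock: 11.27
ee_pos: [0.6534, 0.1343, 0.0442]
eef_rot: [0.182, 3.136, 0.009]
wrist_force: [-1.3, 8.8, 0.7]
finger_gap: 0.0853
grip_force: 4.6
```

```bash
python3 -c "
from h import *
sp()"
```

```text
11.2667 [0.6534 0.1343 0.0442] tx 173.35003662395184 tz [ 0.0011  0.0059 -1.    ] F [-1.2536  8.7596  0.7057] gap 0.08532202820592592
tcp stop -0.07188705140672834 0.042396453174546364 F -2.2745012962915423 8.551506416256514
```

Side-bar contact: it stalled at y = 0.042 (expected 0.0415) with 9 N. Now I release, and press the trailing end again to be sure of the end bar.

arm_command --rows '[[[0,4,0,0,-1],[0,8,0,0,-1],[0,8,-30,0,-1],[0,8,-60,0,-1],[0,8,-80,0,-1]]]'

```text
clock: 11.68
ee_pos: [0.6557, 0.1378, 0.1264]
eef_rot: [0.187, 3.131, -0.004]
wrist_force: [0.8, 0.1, 0.9]
finger_gap: 0.0857
grip_force: 0.0
```

arm_command --rows '[[[25,0,0,0,0.1],[50,0,0,0,0.1],[75,0,0,0,0.1],[95,0,0,0,0.1],[95,0,0,0,0.1]]]'

```text
clock: 12.1
ee_pos: [0.5567, 0.1495, 0.1235]
eef_rot: [-0.185, -3.134, 0.005]
wrist_force: [-1.4, 0.3, -0.5]
finger_gap: 0.0385
grip_force: 0.0
```

```bash
python3 - <<'E'
from h import *
sp(); d=cam('side')
cv2.imwrite('pics/t6.png',cv2.resize(d['image'][170:280,150:300],None,fx=5,fy=5,interpolation=cv2.INTER_CUBIC))
E
```

```text
12.1 [0.5567 0.1495 0.1235] tx 173.24257082826034 tz [-0.0021 -0.0028 -1.    ] F [-1.3801  0.3405 -0.5127] gap 0.03852950371429363
tcp stop -0.16975225164818206 0.04621652245174561 F -1.410551229759399 0.1758793804992489
```

View pics/t6.png

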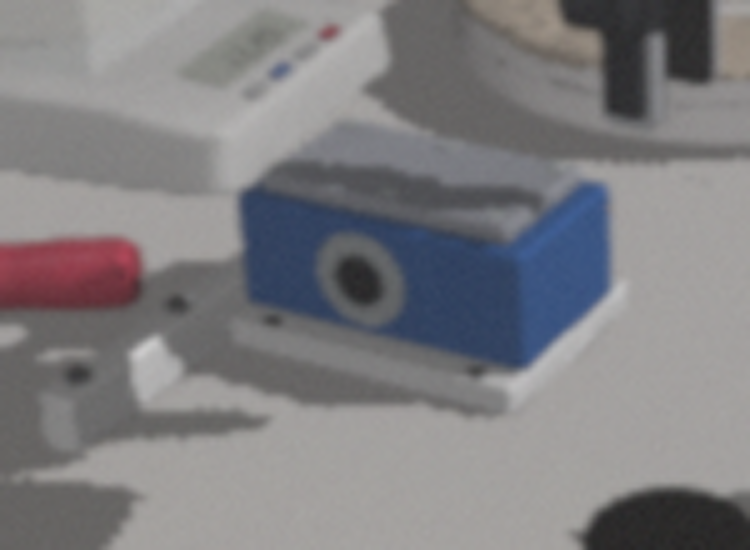

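The housing sits in the corner, with its foot's trailing-left corner at (505,405). Final press on the end.

arm_command --rows '[[[0,1,40,0,0.1],[0,1,80,0,0.1],[-6,1,82,0,0.1],[-12,1,82,0,0.1],[-18,1,82,0,0.1]]]'

```text
clock: 12.57
ee_pos: [0.5805, 0.1489, 0.0431]
eef_rot: [0.186, 3.133, -0.001]
wrist_force: [0.2, -0.6, 0.3]
finger_gap: 0.0384
grip_force: 0.0
```

arm_command --rows '[[[-2,0,0,0,0.1],[-4,0,0,0,0.1],[-6,0,0,0,0.1],[-8,0,0,0,0.1],[-9,0,0,0,0.1]]]'

```text
clock: 12.98
ee_pos: [0.5855, 0.1487, 0.0432]
eef_rot: [-0.185, -3.134, -0.0]
wrist_force: [-9.1, 0.2, 6.1]
finger_gap: 0.0381
grip_force: 4.4
```

arm_command --rows '[[[-1,0,0,0,0.1],[-2,0,0,0,0.1],[-3,0,0,0,0.1],[-4,0,0,0,0.1],[-4,0,0,0,0.1]]]'

```text
clock: 13.4
ee_pos: [0.5855, 0.1487, 0.043]
eef_rot: [-0.183, -3.126, -0.0]
wrist_force: [-15.6, 1.3, 11.0]
finger_gap: 0.0386
grip_force: 8.0
```

```bash
python3 -c "
from h import *
sp()"
```

```text
13.4 [0.5855 0.1487 0.043 ] tx 173.2948820737474 tz [-0.0103  0.0007 -0.9999] F [-15.6089   1.267   10.9916] gap 0.03860801477679098
tcp stop -0.14102923074452572 0.048744360005724574 F -15.649596099750944 -0.5764571237944599
```

arm_command --rows '[[[15,0,0,0,0.1],[35,0,0,0,0.1],[40,0,-40,0,0.1],[40,0,-80,0,0.1],[40,0,-120,0,0.1]]]'

```text
clock: 13.82
ee_pos: [0.5493, 0.1526, 0.1615]
eef_rot: [-0.184, -3.134, 0.001]
wrist_force: [1.5, -1.2, 1.4]
finger_gap: 0.0386
grip_force: 0.0
```

arm_command --rows '[[[40,0,-10,0,0.1],[80,0,-20,0,0.1],[120,0,-30,0,0.1],[160,0,-30,0,0.1],[200,0,-30,0,0.1]]]'

```text
clock: 14.23
ee_pos: [0.3524, 0.1766, 0.1939]
eef_rot: [0.185, 3.13, 0.003]
wrist_force: [-0.8, 0.3, 0.7]
finger_gap: 0.0385
grip_force: 0.0
```

```bash
python3 - <<'E'
from h import *
sp(); t=cam('top')
a=cv2.resize(t['image'][105:215,240:390],None,fx=5,fy=5,interpolation=cv2.INTER_CUBIC)
cv2.imwrite('pics/t7.png',a)
for u,v,z in [(188,262,.09),(350,256,.042)]: print(t['image'][v,u])
E
```

```text
14.2333 [0.3524 0.1766 0.1939] tx 173.22257406947227 tz [ 0.0059  0.0017 -1.    ] F [-0.7525  0.2507  0.7302] gap 0.03848577801175252
tcp stop -0.37573674062151696 0.04905904351985708 F -0.7767576024386597 0.1605205089479532
[27 28 27]
[ 94  97 100]
```

View pics/t7.png

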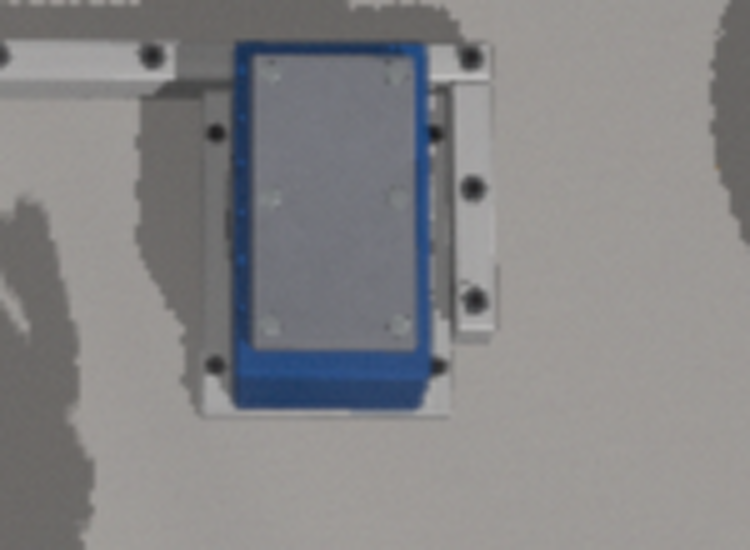

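The housing is on its foot with its end under the end bar and its right foot edge at (450,415) beside the side bar. I check angle and gaps numerically.

```bash
python3 - <<'E'
from h import *
np.set_printoptions(precision=4,suppress=True)
t=cam('top')
f=lambda c,z:onz(t,(c[0]+.5)/5-.5+240,(c[1]+.5)/5-.5+105,z)
for n,c,z in[('LL',(216,133),.012),('LT',(216,365),.012),('RL',(434,133),.012),('RT',(438,366),.012),('TLc',(203,411),.012),('TRc',(450,414),.012),('bar',(470,58),.024),('bar2',(473,188),.024),('bar3',(475,300),.024),('barL',(152,56),.024)]:
    m=f(c,z)[:2]-C;print(n,m@X,m@Y)
i=t['image'].astype(int); b=(i[...,0]-i[...,2]>60).astype(np.uint8); g=t['image']
for n,(u,v) in dict(jar=(188,262),cup=(350,256)).items():
    cv2.imwrite(f'pics/z_{n}.png',g[v-30:v+30,u-30:u+30])
    o=cv2.imread('pics/top0.png')[v-30:v+30,u-30:u+30]; gg=g[v-30:v+30,u-30:u+30]
    print(n,cv2.phaseCorrelate(np.float32(cv2.cvtColor(o,6)),np.float32(cv2.cvtColor(gg,6))))
E
```

```text
LL -0.01847991582383032 0.0904501813206794
LT -0.11207812141263554 0.09039020626185405
RL -0.018191353385921562 0.005592991703757344
RT -0.11224432574891996 0.0057645539357560035
TLc -0.13019257638901155 0.09531114661162879
TRc -0.13112749080843994 0.0015540916196115848
bar 0.007939830128237405 -0.0076824103263716656
bar2 -0.04503860412672107 -0.007710264110835046
bar3 -0.08969515247899186 -0.007512358187890548
barL 0.008317448147734677 0.11529233663942734
jar ((0.10690761931560999, 0.11670446857860739), 0.7358932561344571)
cup ((-0.0696844331534976, -0.046796626556400156), 0.3228538131713867)
```

The hole centres average (-65.2, 48.0) mm in the stop frame with no yaw. Ideal is (-65, 48). The jar and cup have not moved.

```bash
python3 -c "
from bench import r
print(r.close_job())"
```

```text
the job is handed in; nothing more can be done
None
```

The job is handed in: the housing was pushed over onto its foot, slid without lifting, and sits square in the stop's corner against both bars, with the jar and cup unmoved, at about 14.5 s on the clock.

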